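Clip two microplates onto the shaker and start it

TASK

The two well plates have only been set down on the shaker, in front of their spring clips. Slide each one straight back along its own bay so that its far edge lifts the clip and the plate goes fully home against the rear stop, held down by the clip; once both are home, press the green start key. Keep the plates flat on the platform and leave the tube rack, the bottle and the flask where they stand.

Things in the scene. Friction and masses are not known exactly. Their poses are not given: they have to be found in the camera images.
- shaker: Fixed cream plate shaker. Origin on the bench under the platform; x runs from key panel (robot side) to rear stop, y left, z up. Housing x -180 to +120, y +-125 mm; key panel x -180 to -115 mm, 52 mm high, with a 9 mm high knob. Platform, smooth black deck: x -112 to +108, y +-123 mm, top 85 mm above the bench. Two bays run along x, centred at y +58 and -58 mm; rear stop at x +95 mm, 10 mm above the deck.
- white_plate_mid (a point): Centre (half-way up) of the white 96-well plate: rigid, sealed, 127.8 (its x) x 85.5 (its y) x 14.4 mm high, 0.07 to 0.14 kg. Loose, flat on the deck in either bay, long side along the bay, 70 to 100 mm short of home, up to 4 mm off the bay's centre line, up to 0.09 rad askew. Too wide to grasp. Its near end may overhang the platform by up to 20 mm.
- blue_plate_mid (a point): Centre (half-way up) of the blue 96-well plate, same sizes and conditions, in the other bay.
- home_left (a point): Where the centre (half-way up, 7 mm above the deck) of a plate is when fully home in the left (+y) bay; axes as the shaker's. Either plate may stand in this bay and stays in it. A plate at home has its near edge 64 mm before this point, its far edge on the rear stop.
- home_right (a point): The same for the right (-y) bay. In both bays the last 48 mm before the stop lie between side guides 9 mm high, with 1.5 mm play on either side of a plate; before that they flare out by 25 degrees over 21 mm (to 69 mm before the stop), which steers a plate in. Nothing else but the plates stands on the deck.
- clip_left (a joint): Angle (rad) of the left bay's spring clip, a 34 mm wide steel leaf hinged behind the stop. 0: empty, nose 9 mm above the deck, 21 mm before the stop, with a lip turned up at 25 degrees to 22 mm height that a plate meets about 30 mm before home. About 0.14 when lying on a plate, pressing with about 3 N. Pushing a plate under it takes about 5 to 10 N, more only at the stop.
- clip_right (a joint): The same for the right bay's clip.
- start_key (a joint): Travel of the green start key (m): 0 up, 0.004 fully down (4 N). It springs back.
- start_key_top (a point): Middle of the top face of the round green start key, 22 mm across, on the key panel at the right of the display; pressed straight down.
- tube_rack: White rack of capped tubes, 150 x 66 x 100 mm high, loose, on the bench to one side of the shaker. Origin at the centre of its underside.
- reagent_bottle: White bottle with blue cap, 60 mm across, 115 mm high, loose, beside the front right of the shaker. Origin at the centre of its underside.
- flask: Conical glass flask, 82 mm across the foot, 112 mm high, loose, on the bench to the other side of the shaker. Origin at the centre of its underside.
Not all that is in view belongs to the job. Of the things that look like the part that bears white_plate_mid, the smaller one is meant. There is more than one size of the part that bears blue_plate_mid; the job needs the smaller.

How it is judged:
By the outcome, as a careful person would: the job done as asked, in the order asked, and still so for the second after the job is handed in, with the robot touching nothing.
It also fails if it takes over 59 s, if anything falls off the work surface, if the arm or the gripper's body presses on something with over 40 N, if the wrist force passes 120 N, or if a joint passes its speed limit or range.

ROBOT

A 7-joint arm with a two-finger parallel gripper is mounted at the origin on the work surface. World frame = base frame: x ahead of the robot, y to its left, z up, the work surface at z = 0. Lengths are in mm, angles in rad, forces in N, time in s.
With the tool pointing down it reaches from about 400 to 875 mm from the base axis. Payload 4.4 kg.
Tool frame: the origin (TCP) lies midway between the tips of the shut fingers; the grasp point (between the pads) lies 19 mm behind it; z points along the fingers, y is the line along which they close (so a half turn about z gives the same grasp; the last joint's range is limited). The gripper opens to 85 mm and grips with 20 to 120 N. Pads are 22 mm wide; open, the fingers measure 114 mm over their backs; the gripper's body (76 mm by 85 mm) begins 54 mm behind the grasp point. The pads swing forward as they close: fully open they stand 13 mm farther back than shut.
Start: joints at [1.172, 0.628, 0.038, 1.517, -0.027, 0.996, -0.02], TCP at [212.377, -614.34, 231.313] pointing down, gripper open.
Joint ranges: [-3.06, 3.06], [-0.37, 2.12], [-1.25, 1.32], [0.18, 2.47], [-1.1, 4.24], [0.23, 1.98], [-2.94, 2.94]. Speed limits (rad/s): [2.57, 2.57, 3.14, 3.14, 3.14, 3.14, 3.14].

INTERFACE

Orientations are given as [roll, pitch, yaw] about the fixed x, y, z axes, in that order (R = Rz(yaw) Ry(pitch) Rx(roll)).
In Python, from cell import read_state, get_image, finish_job gives the robot as it stands.
- The arm moves only by the tool send_rows, never from a script. Its argument "series" is a list of rows, each an object of numbers: "ax", "ay", "az": the turn, a rotation vector about the tool's x, y, z in rad; "dx", "dy", "dz": the shift along the tool's x, y, z in cm; "hand": the closure, from 0 (fully open) to 1 (shut). In form: [{"ax": .., "ay": .., "az": .., "dx": .., "dy": .., "dz": .., "hand": ..}, ...]. A call has 1 to 10 rows; each row is the pose to reach, as a shift and turn from the pose commanded when the call began, along the tool's axes at that moment; what a row does not reach only later rows make up. A row lasts 1/10 s, in which the tool goes at most 50 mm and 8.59 degrees, less where a joint would pass 70% of its speed; a pose out of reach is approached as far as the arm can. A call with a gripper value outside its range is refused whole. The fingers move at their own pace and stop on an object; the grip force is fixed at half the most. Time passes only in rows, so rows that repeat a pose let the fingers close. It gives the time, the measured TCP pose, the force, the opening and the grip force at its end, in the units of the state.
- read_state(): the state, without advancing time (a new reading comes with each control period).
- get_image(name): name is "side" or "top" or "wrist"; returns a dict with "pixels" (384x512x3 uint8, red, green, blue), "mtx" (3x3 intrinsics, pixels), "R" (3x3) and "t" (3): a world point X has camera coordinates R X + t. Camera axes: x right, y down, z forward; pixel columns grow to the right and rows downward; lengths in mm; the calibration is good to about 2 mm. The wrist camera is an equidistant fisheye: a pixel r from the principal point sees the ray r / f radians off the axis. A picture is of the moment at which its call begins. There is no depth.
- finish_job(): hands the job in; it is judged then, once.
The state is a dict: "clock": time; "qpos": joint angles; "qd": joint speeds; "tau": joint torques, N m; "eef_pos": TCP position; "tool_rot": TCP orientation; "force": force on the tool from outside, world axes, zero at the start; "torque": the same for the moment, N m; "width": finger opening in mm; "gripper_force": force on a finger pad.
Only numpy, scipy, OpenCV 4.12 (cv2) and the standard library are available. Lean on these libraries where they do the work, as an engineer would, in place of code of your own. Each camera call takes 0.05 s, during which the arm holds its last target. There are 200 camera calls.

## Working session

There is one attempt and no reset: what is moved stays moved. The work goes in short steps, Python scripts to look and compute and a tool call to move; the robot and the scene stay as the last step left them, time stands still between calls to the robot, and variables do not carry over. Pictures are saved under pics/ and viewed, at most 13 in all, crops included, and the job is handed in when it is done.

Besides the shell and the picture viewer there is one more tool, called after ">>>" as name([rows], argument=value, ...), one row to a line, values as JSON. send_rows: Moves the arm, as the interface text tells. Its arguments: {"type":"object","properties":{"series":{"type":"array","items":{"type":"object","properties":{"ax":{"type":"number"},"ay":{"type":"number"},"az":{"type":"number"},"dx":{"type":"number"},"dy":{"type":"number"},"dz":{"type":"number"},"hand":{"type":"number"}}}}},"required":["series"]}

```bash
mkdir -p pics; python3 - <<'E'
from cell import *
import cv2,numpy as np,pickle
d={n:get_image(n) for n in("side","top","wrist")}
pickle.dump(d,open("im0.pkl","wb"))
for n in("side","top"):
    cv2.imwrite(f"pics/{n}0.png",cv2.resize(d[n]["pixels"][:,:,::-1],(800,600),interpolation=cv2.INTER_CUBIC))
    print(n,d[n]["mtx"],d[n]["R"],d[n]["t"])
s=read_state();print(s)
E
```

```text
side [[370.00563201   0.         259.99252047]
 [  0.         370.00563201 190.4897883 ]
 [  0.           0.           1.        ]] [[-0.92174451 -0.38724569  0.02068405]
 [-0.2890754   0.65056262 -0.70228462]
 [ 0.25850042 -0.65330624 -0.71159573]] [ 521.81180903  270.21169284 1145.92770252]
top [[416.07362499   0.         256.14147692]
 [  0.         416.07362499 185.280879  ]
 [  0.           0.           1.        ]] [[ 0.02230809 -0.99965779  0.01366234]
 [-0.99691486 -0.02327138 -0.0749613 ]
 [ 0.07525359 -0.01194795 -0.99709285]] [ -62.64202898  610.01018949 1426.23295491]
{'clock': 0.15, 'qpos': array([ 1.17221701,  0.62912204,  0.03844107,  1.51812672, -0.02699066,
        0.99629835, -0.02002675]), 'qd': array([ 7.13892054e-04, -1.72839235e-03, -1.25256995e-03, -2.75498807e-03,
        7.34324273e-05,  1.89618507e-03, -6.24286314e-04]), 'tau': array([ 2.36013417e-03, -5.63794756e+01,  1.22774608e+00, -1.93651128e+01,
        1.10557233e-02,  7.37477036e-03,  2.64244306e-05]), 'eef_pos': array([ 212.2163728 , -613.886855  ,  230.61144147]), 'tool_rot': array([-3.14015579e+00,  9.39885105e-06,  3.32763842e-01]), 'force': array([0.13182267, 0.53263939, 0.71141173]), 'torque': array([0.02078221, 0.0134497 , 0.05698564]), 'gripper_force': 0.0, 'width': 85.52986747648515}
```

View pics/top0.png

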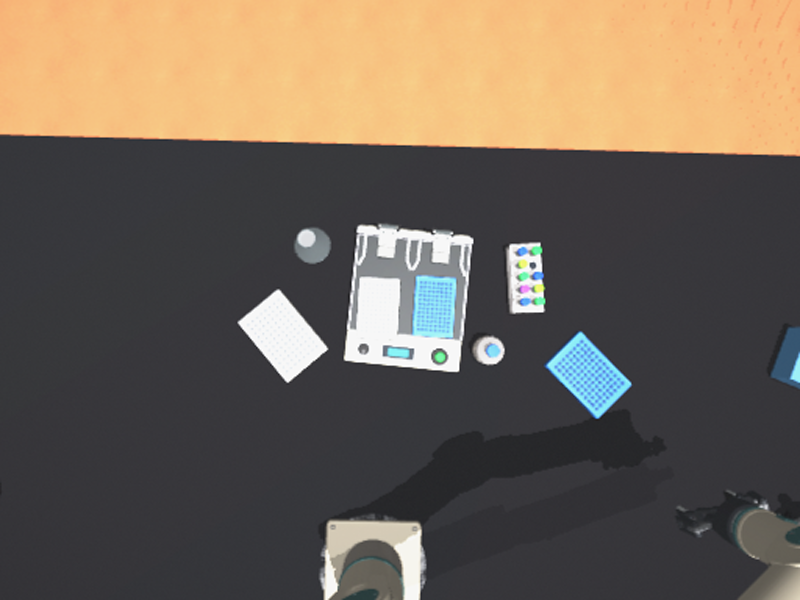

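View pics/side0.png

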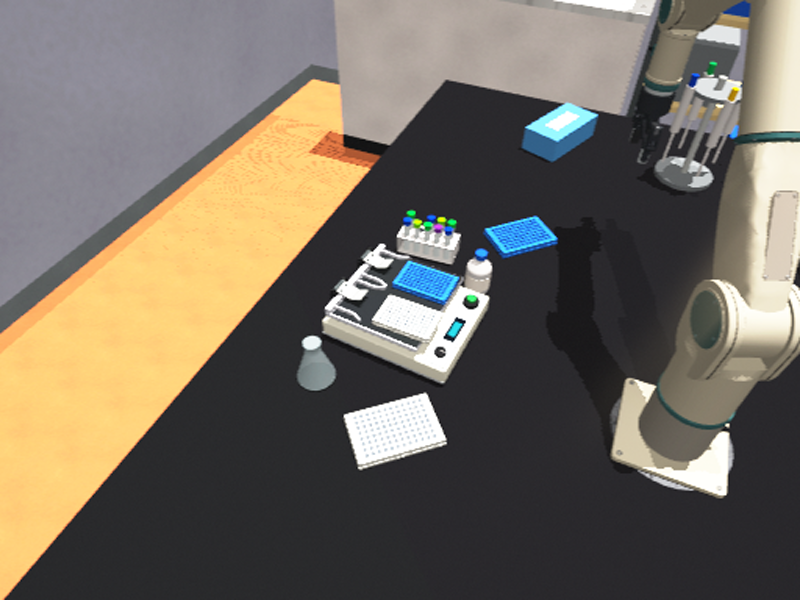

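The two plates on the shaker are the smaller ones: white at about (378,305) in the left bay and blue at (435,307) in the right bay of the enlarged top view. The lookalikes on the bench, white at (283,336) and blue at (589,375), are visibly larger. I'll confirm this in a crop and measure.

```bash
cat > h.py <<'E'
import numpy as np,cv2
def ray(im,uv,z):
    uv=np.atleast_2d(np.asarray(uv,float));K=im["mtx"]
    if im.get("fish"):
        d=(uv-K[:2,2])/K[0,0];r=np.linalg.norm(d,axis=1,keepdims=True)+1e-12
        c=np.hstack([d/r*np.sin(r),np.cos(r)])
    else: c=np.c_[(uv-K[:2,2])/K[0,0],np.ones(len(uv))]
    R=np.array(im["R"]);w=c@R;o=-R.T@im["t"]
    return (o+w*((z-o[2])/w[:,2])[:,None])[:,:2]
def blobs(m,amin=8):
    n,l,s,c=cv2.connectedComponentsWithStats(m.astype(np.uint8))
    return [(s[i],c[i],l==i) for i in range(1,n) if s[i][4]>=amin]
def rect(im,m,z):
    p=ray(im,np.argwhere(m)[:,::-1],z)
    return p.mean(0),cv2.minAreaRect(p.astype(np.float32))
E
python3 - <<'E'
from h import *;import pickle
d=pickle.load(open("im0.pkl","rb"));im=d["top"];p=im["pixels"]
cv2.imwrite("pics/c1.png",cv2.resize(p[135:280,145:410,::-1],(795,435),interpolation=cv2.INTER_CUBIC))
h=cv2.cvtColor(p,cv2.COLOR_RGB2HSV);H,S,V=[h[...,i].astype(int) for i in range(3)]
for n,m,z in(("green",(H>45)&(H<80)&(S>120),55),("blue",(H>95)&(H<115)&(S>110),99.4),("white",(S<30)&(V>170),99.4)):
    for s,c,mm in blobs(m,12):
        if 140<c[0]<420: print(n,s,c.round(1),*[np.round(x,2) for x in (rect(im,mm,z)[0],)],[np.round(x,1) for x in rect(im,mm,z)[1]])
w=d["wrist"];print(w["mtx"],w["R"],w["t"])
E
```

```text
green [340 158   7   5  29] [343.1 159.8] [ 703.47 -344.87] [array([ 702.9, -344.6]), array([13.8, 20.8]), np.float64(1.4)]
green [332 174   6   5  20] [334.4 176.3] [ 645.96 -315.55] [array([ 645.9, -315.4]), array([12.2, 16.9]), np.float64(27.8)]
green [342 190   7   5  25] [345.1 192.3] [ 592.03 -352.51] [array([ 593. , -352.1]), array([13.7, 20.7]), np.float64(1.3)]
green [278 225   7   7  33] [281.2 228.2] [ 465.31 -136.3 ] [array([ 465.9, -135.7]), array([19.1, 19.2]), np.float64(46.0)]
blue [331 158   7   6  25] [334.  160.4] [ 694.63 -304.83] [array([ 694.8, -304.4]), array([13.4, 19.4]), np.float64(27.9)]
blue [341 174   7   5  30] [344.1 176. ] [ 643.09 -338.7 ] [array([ 643.2, -338.4]), array([13.3, 20.1]), np.float64(1.4)]
blue [267 180  23  26 299] [276.7 190.4] [ 590.15 -115.97] [array([ 582.9, -120.3]), array([70. , 85.4]), np.float64(88.2)]
blue [264 188   2  26  26] [264.5 200.5] [555.98 -76.43] [array([556. , -76.4]), array([ 3. , 82.3]), np.float64(86.8)]
blue [333 191   7   4  23] [335.7 192.5] [ 587.68 -311.05] [array([ 587.8, -312.2]), array([ 9.9, 19.9]), np.fl
[... 1210 characters left out ...]
97.6]), array([164.5, 110.8]), np.float64(41.3)]
white [305 216  18  17 176] [312.5 224.1] [ 481.93 -235.77] [array([ 482.5, -238.9]), array([52.3, 56.1]), np.float64(1.2)]
white [253 339  19  45 515] [262.8 361.6] [ 40.55 -81.84] [array([ 40.4, -81.9]), array([134.9,  53. ]), np.float64(9.5)]
white [205 352  12  32 174] [210.3 369.9] [11.74 85.25] [array([19.7, 87.8]), array([94.1, 31.7]), np.float64(13.3)]
[[297.31863964   0.         255.65036466]
 [  0.         297.31863964 194.62133773]
 [  0.           0.           1.        ]] [[ 0.32732303 -0.94491172 -0.00121045]
 [-0.90623572 -0.31428767  0.28277214]
 [-0.26757514 -0.09146088 -0.95918635]] [-649.33138699  -36.24813365  377.84488439]
```

View pics/c1.png

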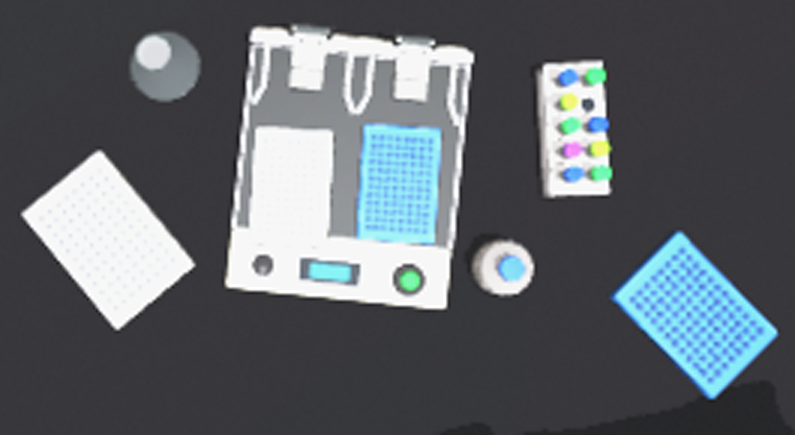

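Confirmed: the shaker plates measure about 85 x 128 mm, and the ones on the bench about 160 x 110 mm. I'll move the wrist camera over the shaker for a finer measurement.

>>> send_rows([
  {"dx":0,"dy":0,"dz":-5,"az":0,"hand":0.35},
  {"dx":45.6,"dy":-43.9,"dz":-7,"az":0.41,"hand":0.35},
  {"dx":45.6,"dy":-43.9,"dz":-7,"az":0.41,"hand":0.35},
  {"dx":45.6,"dy":-43.9,"dz":-7,"az":0.41,"hand":0.35},
  {"dx":45.6,"dy":-43.9,"dz":-7,"az":0.41,"hand":0.35},
  {"dx":45.6,"dy":-43.9,"dz":-7,"az":0.41,"hand":0.35},
  {"dx":45.6,"dy":-43.9,"dz":-7,"az":0.41,"hand":0.35},
  {"dx":45.6,"dy":-43.9,"dz":-7,"az":0.41,"hand":0.35},
  {"dx":45.6,"dy":-43.9,"dz":-7,"az":0.41,"hand":0.35},
  {"dx":45.6,"dy":-43.9,"dz":-7,"az":0.41,"hand":0.35},
])

```text
invalid input at $.series[0]: expected keys ax, ay, az, dx, dy, dz, hand
```

>>> send_rows([
  {"dx":0,"dy":0,"dz":-5,"ax":0,"ay":0,"az":0,"hand":0.35},
  {"dx":45.6,"dy":-43.9,"dz":-7,"ax":0,"ay":0,"az":0.41,"hand":0.35},
  {"dx":45.6,"dy":-43.9,"dz":-7,"ax":0,"ay":0,"az":0.41,"hand":0.35},
  {"dx":45.6,"dy":-43.9,"dz":-7,"ax":0,"ay":0,"az":0.41,"hand":0.35},
  {"dx":45.6,"dy":-43.9,"dz":-7,"ax":0,"ay":0,"az":0.41,"hand":0.35},
  {"dx":45.6,"dy":-43.9,"dz":-7,"ax":0,"ay":0,"az":0.41,"hand":0.35},
  {"dx":45.6,"dy":-43.9,"dz":-7,"ax":0,"ay":0,"az":0.41,"hand":0.35},
  {"dx":45.6,"dy":-43.9,"dz":-7,"ax":0,"ay":0,"az":0.41,"hand":0.35},
  {"dx":45.6,"dy":-43.9,"dz":-7,"ax":0,"ay":0,"az":0.41,"hand":0.35},
  {"dx":45.6,"dy":-43.9,"dz":-7,"ax":0,"ay":0,"az":0.41,"hand":0.35},
])

```text
clock: 1.15
eef_pos: [417.2, -211.7, 295.7]
tool_rot: [3.141, -0.0, -0.077]
force: [-0.0, -0.9, 0.4]
width: 55.6
gripper_force: 0.0
```

>>> send_rows([
  {"dx":7,"dy":-16.8,"dz":0,"ax":0,"ay":0,"az":0,"hand":0.35},
  {"dx":7,"dy":-16.8,"dz":0,"ax":0,"ay":0,"az":0,"hand":0.35},
  {"dx":7,"dy":-16.8,"dz":0,"ax":0,"ay":0,"az":0,"hand":0.35},
  {"dx":7,"dy":-16.8,"dz":0,"ax":0,"ay":0,"az":0,"hand":0.35},
  {"dx":7,"dy":-16.8,"dz":0,"ax":0,"ay":0,"az":0,"hand":0.35},
  {"dx":7,"dy":-16.8,"dz":0,"ax":0,"ay":0,"az":0,"hand":0.35},
])

```text
clock: 1.75
eef_pos: [499.2, -51.2, 295.2]
tool_rot: [3.141, 0.001, -0.075]
force: [0.3, -0.7, -0.9]
width: 55.7
gripper_force: 0.0
```

```bash
python3 - <<'E'
from h import *;import pickle
from cell import *
w=get_image("wrist");w["fish"]=1;pickle.dump(w,open("w1.pkl","wb"))
s=read_state();print(s["eef_pos"],s["tool_rot"],s["width"],s["clock"])
p=w["pixels"];print(-w["R"].T@w["t"])
cv2.imwrite("pics/w1.png",cv2.resize(p[:,:,::-1],(800,600),interpolation=cv2.INTER_CUBIC))
h=cv2.cvtColor(p,cv2.COLOR_RGB2HSV);H,S,V=[h[...,i].astype(int) for i in range(3)]
for n,m,z in(("green",(H>45)&(H<80)&(S>120),56),("blue",(H>92)&(H<118)&(S>90),99.4)):
    for b,c,mm in blobs(m,100): print(n,b,c.round(1),*[[np.round(x,2) for x in y] for y in rect(w,mm,z)])
E
```

```text
[498.8822876  -52.43890594 295.27036334] [ 3.14071992e+00  9.78561712e-04 -7.78869017e-02] 55.51488689451378 1.8
[571.63185508 -56.37918062 436.51859319]
green [447  10  16  17 216] [454.4  17.9] [np.float64(711.9), np.float64(-365.43)] [array([ 711.57, -365.51]), array([24.89, 35.51]), np.float64(31.95)]
green [436  47  17  16 197] [443.7  55. ] [np.float64(649.26), np.float64(-335.72)] [array([ 648.42, -335.39]), array([22.3 , 31.14]), np.float64(29.72)]
green [457  87  16  17 221] [464.6  94.7] [np.float64(592.11), np.float64(-373.49)] [array([ 592.29, -373.53]), array([31.88, 24.98]), np.float64(88.16)]
green [313 179  17  17 230] [320.8 187. ] [np.float64(463.46), np.float64(-136.65)] [array([ 463.41, -137.05]), array([22.29, 22.62]), np.float64(88.66)]
blue [429   7  18  17 216] [437.2  15.8] [np.float64(694.0), np.float64(-300.16)] [array([ 694.4 , -299.83]), array([21.1 , 30.12]), np.float64(20.55)]
blue [453  47  17  18 224] [460.5  55.8] [np.float64(642.7), np.float64(-333.57)] [array([ 642.79, -333.72]), array([22.14, 31.17]), np.float64(18.85)]
blue [ 270   50   76  110 8085] [308.1 104.6] [np.float64(573.6), np.float64(-116.76)] [array([ 573.33, -117.28]), array([ 86.97, 126.38]), np.float64(87.25)]
blue [440  88  17  14 201] [447.9  94.6] [np.float64(588.06), np.float64(-307.28)] [array([ 588.2, -307.5]), array([17.21, 28.21]), np.float64(2.9)]
blue [ 443  132   69  102 4043] [479.9 182. ] [np.float64(465.63), np.float64(-378.34)] [array([ 461.56, -384.29]), array([146.83,  97.22]), np.float64(45.68)]
blue [397 166  25  25 463] [409.5 177.5] [np.float64(480.18), np.float64(-247.47)] [array([ 479.39, -246.9 ]), array([37.89, 30.31]), np.float64(75.83)]
blue [234 177  37  16 511] [251.9 183.9] [np.float64(485.58), np.float64(-45.9)] [array([484.84, -45.94]), array([42.35, 18.18]), np.float64(85.67)]
```

View pics/w1.png

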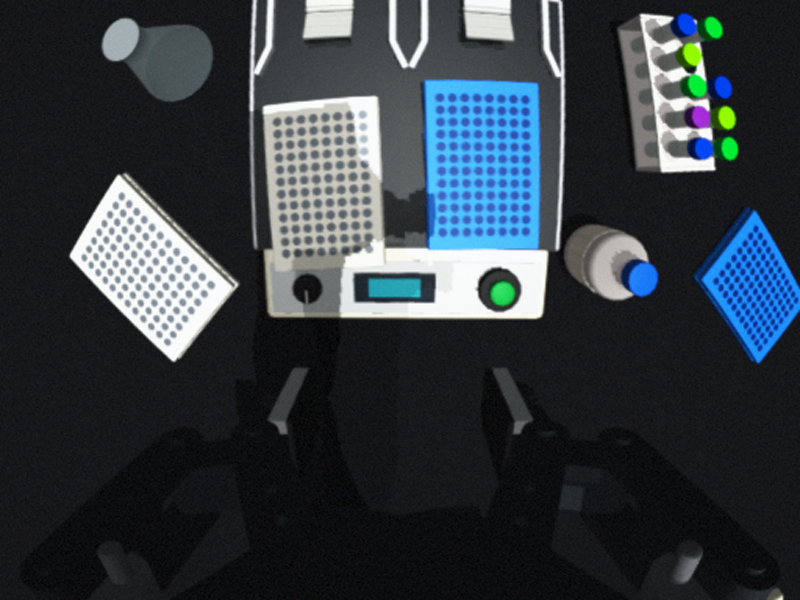

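The wrist view shows, at 800-px scale, the white plate with corners (263,105), (378,97), (384,265) and (277,270), overhanging the panel. The blue plate spans (425–540, 80–248), the key is at (502,292), and the panel's front corners are at (267,318) and (545,319). The guide ends are at (260,73), (408,66) and (557,75).

```bash
python3 - <<'E'
from h import *;import pickle
w=pickle.load(open("w1.pkl","rb"))
f=lambda u,v,z:ray(w,[u/1.5625-.2,v/1.5625-.2],z)[0].round(1)
for n,u,v,z in[("panelFL",267,318,50),("panelFR",545,319,50),("railL",253,247,88),("railR",563,249,88),("guideL",260,73,94),("guideM",408,66,94),("guideR",557,75,94),("key",502,292,57),("knob",307,288,61)]: print(n,f(u,v,z))
for n,c in(("white",[(263,105),(378,97),(384,265),(277,270)]),("blue",[(425,81),(538,82),(540,248),(428,249)])):
    q=np.array([f(u,v,99.4) for u,v in c]);e=(q[0]+q[1]-q[2]-q[3])/2
    print(n,q.tolist(),q.mean(0),np.linalg.norm(e),np.arctan2(e[1],e[0]))
E
```

```text
panelFL [453.9  71.8]
panelFR [ 434.  -178.5]
railL [524.3  62.1]
railR [ 504.8 -181.3]
guideL [657.7  41.2]
guideM [649.6 -68.6]
guideR [ 641.  -180.4]
key [ 464.2 -136.9]
knob [481.2  28.6]
white [[631.3, 39.0], [626.8, -45.4], [503.4, -39.9], [506.4, 41.6]] [566.975  -1.175] 124.21604163714119 -0.032610263943904615
blue [[636.3, -79.6], [634.1, -163.0], [508.7, -158.4], [513.0, -73.2]] [ 573.025 -118.55 ] 124.47157305987582 -0.04420118751575157
```

>>> send_rows([
  {"dx":-2.6,"dy":-5.3,"dz":0,"ax":0,"ay":0,"az":0,"hand":0.5},
  {"dx":-2.6,"dy":-5.3,"dz":4,"ax":0,"ay":0,"az":0,"hand":0.5},
  {"dx":-2.6,"dy":-5.3,"dz":9,"ax":0,"ay":0,"az":0,"hand":0.5},
  {"dx":-2.6,"dy":-5.3,"dz":14,"ax":0,"ay":0,"az":0,"hand":0.5},
  {"dx":-2.6,"dy":-5.3,"dz":18,"ax":0,"ay":0,"az":0,"hand":0.5},
  {"dx":-2.6,"dy":-5.3,"dz":20.7,"ax":0,"ay":0,"az":0,"hand":0.5},
  {"dx":-2.6,"dy":-5.3,"dz":20.7,"ax":0,"ay":0,"az":0,"hand":0.5},
  {"dx":-2.6,"dy":-5.3,"dz":20.7,"ax":0,"ay":0,"az":0,"hand":0.5},
])

```text
clock: 2.6
eef_pos: [477.5, 1.9, 88.9]
tool_rot: [3.141, 0.0, -0.079]
force: [-0.7, 0.1, 0.3]
width: 42.9
gripper_force: 0.0
```

```bash
python3 - <<'E'
from h import *
from cell import *
w=get_image("wrist");s=read_state();print(s["eef_pos"],s["tool_rot"],s["width"],s["force"])
t=get_image("side")
a=cv2.resize(w["pixels"],(533,400));b=cv2.resize(t["pixels"][140:260,190:330],(467,400))
cv2.imwrite("pics/w2.png",cv2.resize(np.hstack([a,b])[:,:,::-1],(800,320),interpolation=cv2.INTER_AREA))
E
```

```text
[478.4258851    2.25790888  89.71550055] [ 3.14133985e+00 -1.84331729e-03 -7.89173680e-02] 42.56232316654993 [ 0.22393288 -0.17128854  0.43213665]
```

View pics/w2.png

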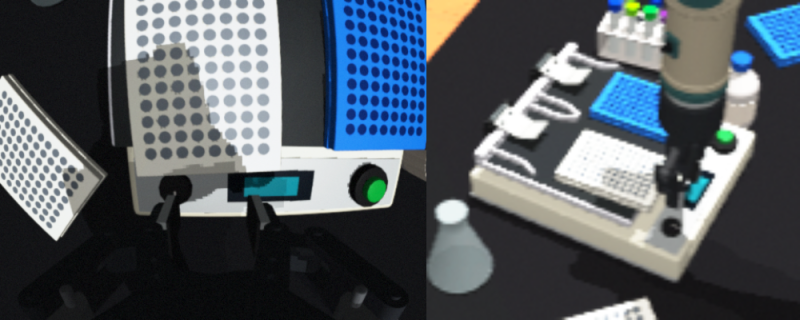

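The left panel (wrist) shows the fingers at (165,225) and (262,225), squarely behind the white plate, whose near edge is at about row 165. The side view agrees. Starting the push.

>>> send_rows([
  {"dx":0.7,"dy":0,"dz":0.2,"ax":0,"ay":0,"az":0,"hand":0.5},
  {"dx":1.4,"dy":0,"dz":0.2,"ax":0,"ay":0,"az":0,"hand":0.5},
  {"dx":2.1,"dy":0,"dz":0.2,"ax":0,"ay":0,"az":0,"hand":0.5},
  {"dx":2.8,"dy":0,"dz":0.2,"ax":0,"ay":0,"az":0,"hand":0.5},
  {"dx":3.5,"dy":0,"dz":0.2,"ax":0,"ay":0,"az":0,"hand":0.5},
  {"dx":4.2,"dy":0,"dz":0.2,"ax":0,"ay":0,"az":0,"hand":0.5},
  {"dx":4.9,"dy":0,"dz":0.2,"ax":0,"ay":0,"az":0,"hand":0.5},
  {"dx":5.6,"dy":0,"dz":0.2,"ax":0,"ay":0,"az":0,"hand":0.5},
  {"dx":6.3,"dy":0,"dz":0.2,"ax":0,"ay":0,"az":0,"hand":0.5},
  {"dx":7.0,"dy":0,"dz":0.2,"ax":0,"ay":0,"az":0,"hand":0.5},
])

```text
clock: 3.7
eef_pos: [547.9, -2.3, 86.6]
tool_rot: [3.141, 0.0, -0.077]
force: [-1.9, 0.1, 5.1]
width: 42.7
gripper_force: 2.5
```

>>> send_rows([
  {"dx":0.5,"dy":0,"dz":0,"ax":0,"ay":0,"az":0,"hand":0.5},
  {"dx":1.0,"dy":0,"dz":0,"ax":0,"ay":0,"az":0,"hand":0.5},
  {"dx":1.5,"dy":0,"dz":0,"ax":0,"ay":0,"az":0,"hand":0.5},
])

```text
clock: 4.0
eef_pos: [559.2, -3.2, 86.5]
tool_rot: [3.141, 0.007, -0.077]
force: [-10.4, 0.6, 14.8]
width: 43.0
gripper_force: 8.0
```

```bash
python3 - <<'E'
from h import *
from cell import *
w=get_image("wrist");s=read_state();print(s["eef_pos"],s["tool_rot"],s["force"])
t=get_image("side")
a=cv2.resize(w["pixels"],(533,400));b=cv2.resize(t["pixels"][140:260,190:330],(467,400))
cv2.imwrite("pics/w3.png",cv2.resize(np.hstack([a,b])[:,:,::-1],(800,320),interpolation=cv2.INTER_AREA))
E
```

```text
[560.11357177  -3.24655028  86.53299264] [ 3.14108755  0.00600434 -0.07725454] [-8.44119816  0.42885902  9.82637551]
```

View pics/w3.png

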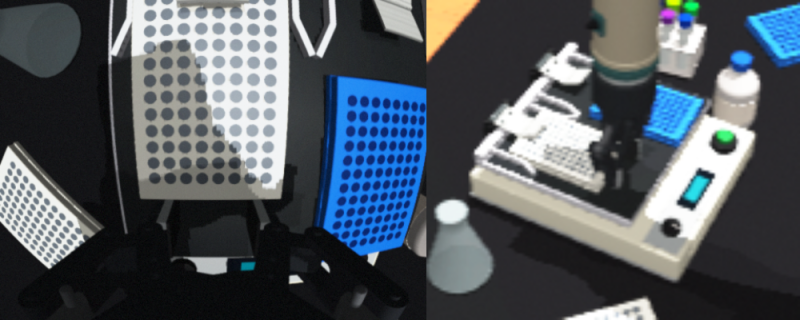

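The white plate is straight in its guides with its front under the clip lip, and about 25 mm remains. The upward force suggests the tips are brushing the deck, so I'll raise the tool slightly and continue.

>>> send_rows([
  {"dx":0,"dy":0,"dz":-0.25,"ax":0,"ay":0,"az":0,"hand":0.5},
  {"dx":0.4,"dy":0,"dz":-0.25,"ax":0,"ay":0,"az":0,"hand":0.5},
  {"dx":0.8,"dy":0,"dz":-0.25,"ax":0,"ay":0,"az":0,"hand":0.5},
  {"dx":1.2,"dy":0,"dz":-0.25,"ax":0,"ay":0,"az":0,"hand":0.5},
  {"dx":1.6,"dy":0,"dz":-0.25,"ax":0,"ay":0,"az":0,"hand":0.5},
  {"dx":1.9,"dy":0,"dz":-0.25,"ax":0,"ay":0,"az":0,"hand":0.5},
])

```text
clock: 4.7
eef_pos: [581.6, -4.8, 88.8]
tool_rot: [3.142, 0.0, -0.077]
force: [-3.3, -0.2, -1.6]
width: 43.0
gripper_force: 1.5
```

>>> send_rows([
  {"dx":0.2,"dy":0,"dz":0,"ax":0,"ay":0,"az":0,"hand":0.5},
  {"dx":0.4,"dy":0,"dz":0,"ax":0,"ay":0,"az":0,"hand":0.5},
])

```text
clock: 4.9
eef_pos: [584.5, -5.0, 88.8]
tool_rot: [3.141, 0.002, -0.077]
force: [-6.8, 1.2, -0.5]
width: 42.8
gripper_force: 3.3
```

>>> send_rows([
  {"dx":0.15,"dy":0,"dz":0,"ax":0,"ay":0,"az":0,"hand":0.5},
  {"dx":0.3,"dy":0,"dz":0,"ax":0,"ay":0,"az":0,"hand":0.5},
])

```text
clock: 5.1
eef_pos: [584.4, -5.0, 88.1]
tool_rot: [3.141, 0.008, -0.077]
force: [-11.0, 0.5, -0.0]
width: 42.5
gripper_force: 5.2
```

>>> send_rows([
  {"dx":0.1,"dy":0,"dz":0,"ax":0,"ay":0,"az":0,"hand":0.5},
  {"dx":0.1,"dy":0,"dz":0,"ax":0,"ay":0,"az":0,"hand":0.5},
])

```text
clock: 5.3
eef_pos: [584.4, -5.0, 87.7]
tool_rot: [3.141, 0.01, -0.077]
force: [-10.7, 1.0, 0.5]
width: 43.1
gripper_force: 5.1
```

>>> send_rows([
  {"dx":0.25,"dy":0,"dz":-0.05,"ax":0,"ay":0,"az":0,"hand":0.5},
  {"dx":0.5,"dy":0,"dz":-0.05,"ax":0,"ay":0,"az":0,"hand":0.5},
  {"dx":0.5,"dy":0,"dz":-0.05,"ax":0,"ay":0,"az":0,"hand":0.5},
])

```text
clock: 5.6
eef_pos: [584.4, -5.0, 87.2]
tool_rot: [3.14, 0.021, -0.077]
force: [-18.5, 1.4, 1.9]
width: 43.2
gripper_force: 9.2
```

```bash
python3 - <<'E'
from h import *
from cell import *
w=get_image("wrist");s=read_state();print(s["eef_pos"],s["tool_rot"],s["force"])
t=get_image("side")
a=cv2.resize(w["pixels"][0:200,60:400],(480,282));b=cv2.resize(t["pixels"][160:230,200:300],(320,282),interpolation=cv2.INTER_CUBIC)
cv2.imwrite("pics/w4.png",np.hstack([a,b])[:,:,::-1])
E
```

```text
[584.35914415  -5.02136283  87.18810498] [ 3.1404702   0.02047054 -0.07704881] [-18.58112654   1.49211257   2.59382209]
```

View pics/w4.png

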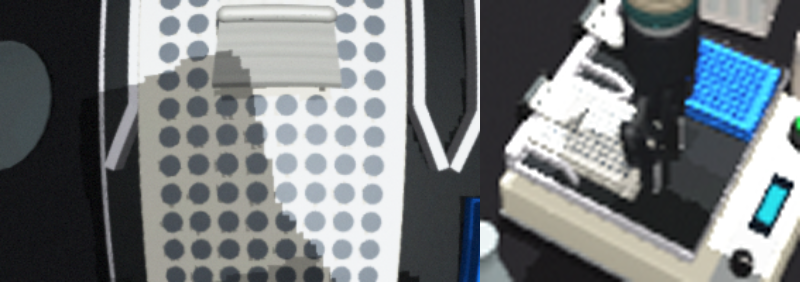

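The white plate sits under the clip leaf between the guides. It didn't move under 18 N, so it's home. Backing off and going to the blue bay.

>>> send_rows([
  {"dx":-2,"dy":0,"dz":-0.1,"ax":0,"ay":0,"az":0,"hand":0.5},
  {"dx":-5,"dy":0,"dz":-1,"ax":0,"ay":0,"az":0,"hand":0.5},
  {"dx":-9,"dy":0,"dz":-4,"ax":0,"ay":0,"az":0,"hand":0.5},
  {"dx":-10.1,"dy":4,"dz":-6,"ax":0,"ay":0,"az":0,"hand":0.5},
  {"dx":-10.1,"dy":8,"dz":-6,"ax":0,"ay":0,"az":0,"hand":0.5},
  {"dx":-10.1,"dy":11.7,"dz":-6,"ax":0,"ay":0,"az":0,"hand":0.5},
  {"dx":-10.1,"dy":11.7,"dz":-6,"ax":0,"ay":0,"az":0,"hand":0.5},
  {"dx":-10.1,"dy":11.7,"dz":-6,"ax":0,"ay":0,"az":0,"hand":0.5},
])

```text
clock: 6.5
eef_pos: [486.3, -115.8, 150.3]
tool_rot: [3.141, -0.004, -0.08]
force: [1.1, 0.7, -0.3]
width: 42.4
gripper_force: 0.0
```

```bash
python3 - <<'E'
from h import *
from cell import *
w=get_image("wrist");w["fish"]=1;s=read_state();print(s["eef_pos"],s["tool_rot"],s["force"])
p=w["pixels"];h=cv2.cvtColor(p,cv2.COLOR_RGB2HSV);H,S,V=[h[...,i].astype(int) for i in range(3)]
b=max(blobs((H>92)&(H<118)&(S>90),100),key=lambda b:b[0][4])
print(b[0],rect(w,b[2],99.4))
cv2.imwrite("pics/w5.png",p[:,:,::-1])
E
```

```text
[ 486.15045123 -114.39450328  150.07070833] [-3.14124971 -0.00326034 -0.07734906] [-0.85747325 -0.31678252 -0.41747992]
[  180     0   135   186 23703] (array([ 571.91597754, -117.24354701]), ((573.218017578125, -117.26280212402344), (85.05607604980469, 125.4387435913086), 87.43177032470703))
```

View pics/w5.png

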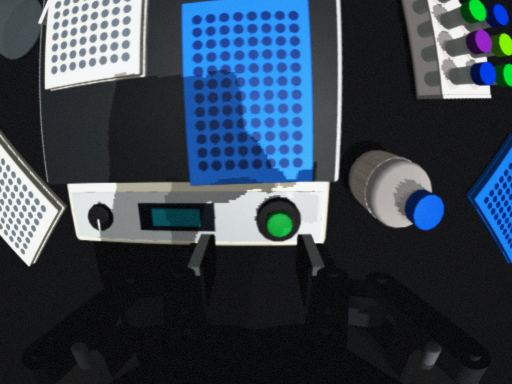

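The white plate stays home at (95,50). The blue plate's near edge is at row 185, between and ahead of the finger tips at (200,240) and (315,240). I'll lower and push.

>>> send_rows([
  {"dx":-0.4,"dy":0,"dz":3,"ax":0,"ay":0,"az":0,"hand":0.5},
  {"dx":-0.4,"dy":0,"dz":6.05,"ax":0,"ay":0,"az":0,"hand":0.5},
  {"dx":-0.4,"dy":0,"dz":6.05,"ax":0,"ay":0,"az":0,"hand":0.5},
  {"dx":0.4,"dy":0,"dz":6.05,"ax":0,"ay":0,"az":0,"hand":0.5},
  {"dx":1.1,"dy":0,"dz":6.05,"ax":0,"ay":0,"az":0,"hand":0.5},
  {"dx":1.8,"dy":0,"dz":6.05,"ax":0,"ay":0,"az":0,"hand":0.5},
  {"dx":2.5,"dy":0,"dz":6.05,"ax":0,"ay":0,"az":0,"hand":0.5},
  {"dx":3.2,"dy":0,"dz":6.05,"ax":0,"ay":0,"az":0,"hand":0.5},
  {"dx":3.9,"dy":0,"dz":6.05,"ax":0,"ay":0,"az":0,"hand":0.5},
  {"dx":4.6,"dy":0,"dz":6.05,"ax":0,"ay":0,"az":0,"hand":0.5},
])

```text
clock: 7.55
eef_pos: [531.0, -118.3, 89.1]
tool_rot: [3.142, -0.0, -0.077]
force: [-1.6, -0.4, 0.1]
width: 42.7
gripper_force: 0.3
```

>>> send_rows([
  {"dx":0.5,"dy":0,"dz":0,"ax":0,"ay":0,"az":0,"hand":0.5},
  {"dx":1.0,"dy":0,"dz":0,"ax":0,"ay":0,"az":0,"hand":0.5},
  {"dx":1.5,"dy":0,"dz":0,"ax":0,"ay":0,"az":0,"hand":0.5},
  {"dx":2.0,"dy":0,"dz":0,"ax":0,"ay":0,"az":0,"hand":0.5},
])

```text
clock: 7.95
eef_pos: [548.2, -119.6, 88.7]
tool_rot: [-3.142, 0.005, -0.077]
force: [-5.7, 0.9, 4.6]
width: 42.8
gripper_force: 3.2
```

>>> send_rows([
  {"dx":0.4,"dy":0,"dz":-0.1,"ax":0,"ay":0,"az":0,"hand":0.5},
  {"dx":0.8,"dy":0,"dz":-0.1,"ax":0,"ay":0,"az":0,"hand":0.5},
  {"dx":1.2,"dy":0,"dz":-0.1,"ax":0,"ay":0,"az":0,"hand":0.5},
  {"dx":1.6,"dy":0,"dz":-0.1,"ax":0,"ay":0,"az":0,"hand":0.5},
  {"dx":2.0,"dy":0,"dz":-0.1,"ax":0,"ay":0,"az":0,"hand":0.5},
  {"dx":2.3,"dy":0,"dz":-0.1,"ax":0,"ay":0,"az":0,"hand":0.5},
])

```text
clock: 8.55
eef_pos: [573.5, -121.4, 89.9]
tool_rot: [-3.142, 0.0, -0.077]
force: [-2.9, 0.2, -1.1]
width: 43.1
gripper_force: 1.5
```

>>> send_rows([
  {"dx":0.2,"dy":0,"dz":-0.05,"ax":0,"ay":0,"az":0,"hand":0.5},
  {"dx":0.4,"dy":0,"dz":-0.05,"ax":0,"ay":0,"az":0,"hand":0.5},
  {"dx":0.6,"dy":0,"dz":-0.05,"ax":0,"ay":0,"az":0,"hand":0.5},
])

```text
clock: 8.85
eef_pos: [575.2, -121.4, 89.6]
tool_rot: [-3.141, 0.009, -0.077]
force: [-10.9, 0.4, -0.7]
width: 42.6
gripper_force: 5.6
```

>>> send_rows([
  {"dx":0.25,"dy":0,"dz":-0.05,"ax":0,"ay":0,"az":0,"hand":0.5},
  {"dx":0.5,"dy":0,"dz":-0.05,"ax":0,"ay":0,"az":0,"hand":0.5},
  {"dx":0.5,"dy":0,"dz":-0.05,"ax":0,"ay":0,"az":0,"hand":0.5},
])

```text
clock: 9.15
eef_pos: [575.2, -121.4, 88.9]
tool_rot: [-3.141, 0.019, -0.078]
force: [-17.1, 2.6, 2.9]
width: 43.1
gripper_force: 8.4
```

Blue stopped at the same depth as white (17 N, no motion). Retreating toward the key with the fingers shut.

>>> send_rows([
  {"dx":-2,"dy":0,"dz":-0.1,"ax":0,"ay":0,"az":0,"hand":0.5},
  {"dx":-5,"dy":0,"dz":-1,"ax":0,"ay":0,"az":0,"hand":0.5},
  {"dx":-9,"dy":1,"dz":-4,"ax":0,"ay":0,"az":0,"hand":1},
  {"dx":-13.5,"dy":2.4,"dz":-6,"ax":0,"ay":0,"az":0,"hand":1},
  {"dx":-16.5,"dy":2.4,"dz":-8,"ax":0,"ay":0,"az":0,"hand":1},
  {"dx":-16.5,"dy":2.4,"dz":-8,"ax":0,"ay":0,"az":0,"hand":1},
  {"dx":-16.5,"dy":2.4,"dz":-8,"ax":0,"ay":0,"az":0,"hand":1},
])

```text
clock: 9.85
eef_pos: [420.4, -134.1, 172.4]
tool_rot: [3.141, -0.006, -0.078]
force: [1.1, 0.3, -0.3]
width: -0.1
gripper_force: 0.0
```

```bash
python3 - <<'E'
from h import *;import pickle
from cell import *
w=get_image("wrist");w["fish"]=1;s=read_state();print(s["eef_pos"],s["tool_rot"],s["width"])
w1=pickle.load(open("w1.pkl","rb"));t=pickle.load(open("im0.pkl","rb"))
def key(im):
    h=cv2.cvtColor(im["pixels"],cv2.COLOR_RGB2HSV);H,S,V=[h[...,i].astype(int) for i in range(3)]
    B=[b for b in blobs((H>45)&(H<80)&(S>120),20) if np.hypot(*(ray(im,b[1],56)[0]-[464,-137]))<25]
    return B[0][1]
for im in(w,w1,t["top"],t["side"]):
    c=key(im);print(c,[ray(im,c,z)[0].round(1).tolist() for z in(52,56,60,64)])
cv2.imwrite("pics/w6.png",cv2.resize(w["pixels"],(800,600))[:,:,::-1])
E
```

```text
[ 420.67897321 -133.84193206  171.77388696] [ 3.14107843 -0.00516399 -0.07689081] 0.22797710432625568
[250.76599634 141.53382084] [[465.4, -133.3], [465.8, -133.4], [466.2, -133.5], [466.6, -133.6]]
[320.76086957 187.03478261] [[462.3, -137.5], [463.5, -136.6], [464.6, -135.8], [465.8, -134.9]]
[281.18181818 228.18181818] [[465.2, -136.5], [465.3, -136.2], [465.4, -135.9], [465.5, -135.6]]
[301.28571429 190.89285714] [[469.0, -148.6], [468.1, -144.7], [467.3, -140.8], [466.4, -136.8]]
```

View pics/w6.png

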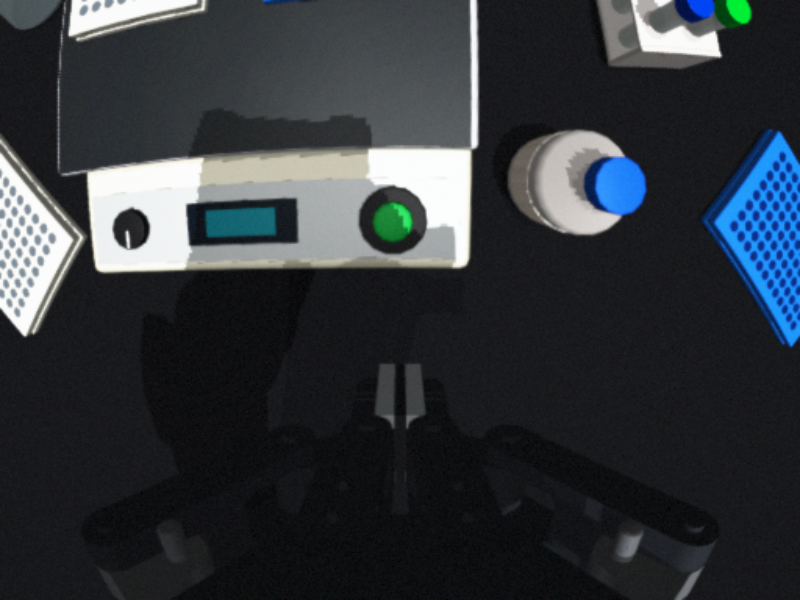

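The shut fingers are clear. The key is at (393,222), and triangulating puts its top near (466, −135, 62). Lowering onto it.

>>> send_rows([
  {"dx":4.5,"dy":-0.2,"dz":2,"ax":0,"ay":0,"az":0,"hand":1},
  {"dx":4.5,"dy":-0.2,"dz":6,"ax":0,"ay":0,"az":0,"hand":1},
  {"dx":4.5,"dy":-0.2,"dz":9,"ax":0,"ay":0,"az":0,"hand":1},
  {"dx":4.5,"dy":-0.2,"dz":10.2,"ax":0,"ay":0,"az":0,"hand":1},
  {"dx":4.5,"dy":-0.2,"dz":10.5,"ax":0,"ay":0,"az":0,"hand":1},
  {"dx":4.5,"dy":-0.2,"dz":10.5,"ax":0,"ay":0,"az":0,"hand":1},
])

```text
clock: 10.5
eef_pos: [463.7, -134.1, 67.7]
tool_rot: [-3.141, -0.0, -0.076]
force: [-5.5, 2.2, 23.3]
width: -0.0
gripper_force: 11.2
```

>>> send_rows([
  {"dx":0,"dy":0,"dz":0.2,"ax":0,"ay":0,"az":0,"hand":1},
  {"dx":0,"dy":0,"dz":0.4,"ax":0,"ay":0,"az":0,"hand":1},
  {"dx":0,"dy":0,"dz":0.6,"ax":0,"ay":0,"az":0,"hand":1},
])

```text
clock: 10.8
eef_pos: [463.8, -134.2, 66.1]
tool_rot: [3.141, -0.002, -0.076]
force: [-17.2, 7.1, 97.3]
width: 0.0
gripper_force: 48.5
```

97 N is too hard, so I'm backing off straight away and checking what was touched.

>>> send_rows([
  {"dx":0,"dy":0,"dz":-1,"ax":0,"ay":0,"az":0,"hand":1},
  {"dx":-2,"dy":0,"dz":-4,"ax":0,"ay":0,"az":0,"hand":1},
  {"dx":-4.5,"dy":0,"dz":-6,"ax":0,"ay":0,"az":0,"hand":1},
  {"dx":-4.5,"dy":0,"dz":-6,"ax":0,"ay":0,"az":0,"hand":1},
])

```text
clock: 11.2
eef_pos: [417.0, -131.6, 122.0]
tool_rot: [3.141, -0.001, -0.078]
force: [0.6, 0.5, 0.2]
width: 0.0
gripper_force: 0.0
```

```bash
python3 - <<'E'
from h import *
from cell import *
w=get_image("wrist");w["fish"]=1;s=read_state();print(s["eef_pos"],s["tool_rot"],s["force"])
h=cv2.cvtColor(w["pixels"],cv2.COLOR_RGB2HSV);H,S,V=[h[...,i].astype(int) for i in range(3)]
for b in blobs((H>45)&(H<80)&(S>120),100): print(b[0],b[1],[ray(w,b[1],z)[0].round(1).tolist() for z in(56,62,70)])
x=w["pixels"][60:210,150:350];t=get_image("top")["pixels"][135:245,215:310];
cv2.imwrite("pics/w7.png",np.hstack([cv2.resize(x,(450,337)),cv2.resize(t,(291,337),interpolation=cv2.INTER_CUBIC)])[:,:,::-1])
E
```

```text
[ 418.87063263 -131.69047585  121.19938136] [ 3.14109820e+00 -2.89124275e-03 -7.72638788e-02] [-0.08622699 -0.1605602   0.72895249]
[237 127  33  33 859] [253.11990687 142.79976717] [[466.1, -133.6], [466.8, -133.7], [467.7, -133.8]]
```

View pics/w7.png

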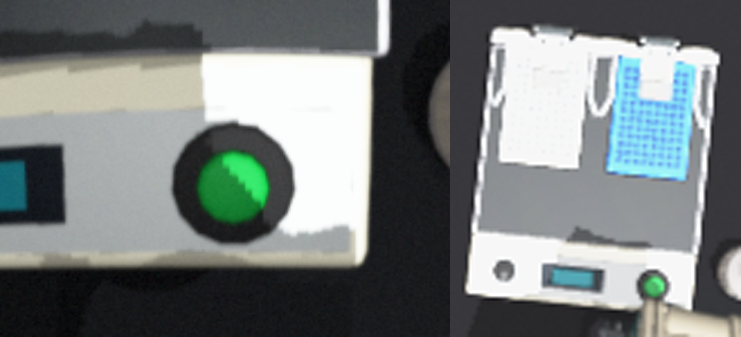

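Both plates are home under their clips (right panel: white at (543,110), blue at (650,120)). The key is centred at about (467, −133.8). My press was about 3 mm off centre, so I'll press again, centred and in small steps.

>>> send_rows([
  {"dx":2.5,"dy":-0.1,"dz":0,"ax":0,"ay":0,"az":0,"hand":1},
  {"dx":4.8,"dy":-0.2,"dz":2,"ax":0,"ay":0,"az":0,"hand":1},
  {"dx":4.8,"dy":-0.2,"dz":4.6,"ax":0,"ay":0,"az":0,"hand":1},
  {"dx":4.8,"dy":-0.2,"dz":4.6,"ax":0,"ay":0,"az":0,"hand":1},
  {"dx":4.8,"dy":-0.2,"dz":4.6,"ax":0,"ay":0,"az":0,"hand":1},
])

```text
clock: 11.8
eef_pos: [466.1, -133.0, 73.3]
tool_rot: [-3.141, 0.002, -0.077]
force: [-0.1, -0.8, 0.1]
width: 0.2
gripper_force: 0.0
```

>>> send_rows([
  {"dx":0,"dy":0,"dz":0.15,"ax":0,"ay":0,"az":0,"hand":1},
  {"dx":0,"dy":0,"dz":0.15,"ax":0,"ay":0,"az":0,"hand":1},
])

```text
clock: 12.0
eef_pos: [466.1, -133.4, 73.1]
tool_rot: [3.141, -0.0, -0.077]
force: [0.1, -0.3, -0.1]
width: 0.0
gripper_force: 0.0
```

>>> send_rows([
  {"dx":0,"dy":0,"dz":0.15,"ax":0,"ay":0,"az":0,"hand":1},
  {"dx":0,"dy":0,"dz":0.15,"ax":0,"ay":0,"az":0,"hand":1},
])

```text
clock: 12.2
eef_pos: [466.3, -133.4, 71.5]
tool_rot: [3.141, -0.001, -0.077]
force: [-0.7, -0.5, 1.6]
width: 0.4
gripper_force: 0.7
```

>>> send_rows([
  {"dx":0,"dy":0,"dz":0.1,"ax":0,"ay":0,"az":0,"hand":1},
  {"dx":0,"dy":0,"dz":0.1,"ax":0,"ay":0,"az":0,"hand":1},
])

```text
clock: 12.4
eef_pos: [466.3, -133.4, 70.3]
tool_rot: [3.141, -0.001, -0.077]
force: [-0.5, -0.4, 3.3]
width: -0.1
gripper_force: 1.1
```

>>> send_rows([
  {"dx":0,"dy":0,"dz":0.1,"ax":0,"ay":0,"az":0,"hand":1},
  {"dx":0,"dy":0,"dz":0.1,"ax":0,"ay":0,"az":0,"hand":1},
])

```text
clock: 12.6
eef_pos: [466.3, -133.4, 69.1]
tool_rot: [3.141, -0.001, -0.077]
force: [-0.1, -0.2, 3.7]
width: 0.1
gripper_force: 1.5
```

The force now rises like a spring from z≈72.5, so that is the key moving down. Pressing to its bottom, then retreating.

>>> send_rows([
  {"dx":0,"dy":0,"dz":0.1,"ax":0,"ay":0,"az":0,"hand":1},
  {"dx":0,"dy":0,"dz":0.2,"ax":0,"ay":0,"az":0,"hand":1},
  {"dx":0,"dy":0,"dz":0.2,"ax":0,"ay":0,"az":0,"hand":1},
])

```text
clock: 12.9
eef_pos: [466.3, -133.4, 67.9]
tool_rot: [3.141, -0.001, -0.077]
force: [-2.1, 0.6, 13.1]
width: 0.0
gripper_force: 6.5
```

>>> send_rows([
  {"dx":0,"dy":0,"dz":-2,"ax":0,"ay":0,"az":0,"hand":1},
  {"dx":-2,"dy":0,"dz":-6,"ax":0,"ay":0,"az":0,"hand":1},
  {"dx":-4,"dy":0,"dz":-10,"ax":0,"ay":0,"az":0,"hand":1},
  {"dx":-4,"dy":0,"dz":-14,"ax":0,"ay":0,"az":0,"hand":1},
  {"dx":-4,"dy":0,"dz":-18,"ax":0,"ay":0,"az":0,"hand":1},
  {"dx":-4,"dy":0,"dz":-20,"ax":0,"ay":0,"az":0,"hand":1},
  {"dx":-4,"dy":0,"dz":-20,"ax":0,"ay":0,"az":0,"hand":1},
])

```text
clock: 13.6
eef_pos: [427.8, -130.4, 269.5]
tool_rot: [3.141, -0.006, -0.077]
force: [-0.5, -0.3, -0.7]
width: -0.0
gripper_force: 0.0
```

```bash
python3 - <<'E'
from h import *
from cell import *
w=get_image("wrist");s=read_state();print(s["eef_pos"],s["force"],s["clock"])
cv2.imwrite("pics/w8.png",cv2.resize(w["pixels"],(800,600))[:,:,::-1])
E
```

```text
[ 426.59896385 -130.09988832  267.75423134] [-0.32791031 -0.17010862 -0.54852568] 13.65
```

View pics/w8.png

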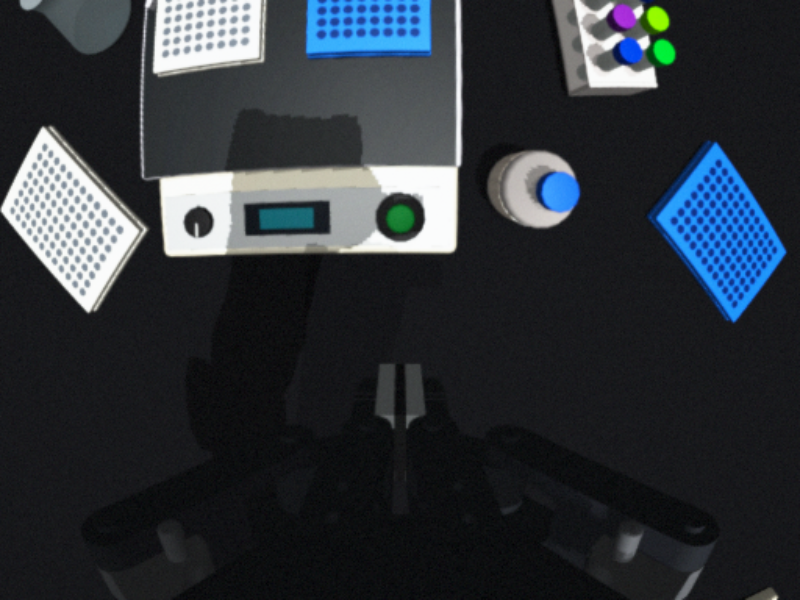

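Both plates are home with near edges at rows ~65 and 55, the key has been released, and the rack, bottle and flask are undisturbed. Handing in.

```bash
python3 -c "
from cell import *
print(finish_job())"
```

```text
the job is handed in; nothing more can be done
None
```

I slid both plates home under their clips (each stayed put under 17–18 N at the rear stop), then pressed the green start key to its bottom twice, since the first press overshot to 97 N (wrist limit 120 N), and handed in at about 13.7 s with the arm clear; no verdict came back.

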